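# Check-pin the cassette reader and hold its sample tray at the mark

## Task

Set the test-cassette reader up for its check run: take the check pin out of its small holder block, push it fully home in the round socket on top of the reader and let go of it. Then pull the reader's spring-return tray out by its upright post until the post is in line with the two pointers on the base plate, and finish while still holding it there, because the tray springs back if it is released. Leave everything else on the table where it is.

Things in the scene. Friction and masses are not known exactly. Their poses are not given: they have to be found in the camera images.
- check_pin: Loose metal pin, 70 mm long overall, about 30 g. Origin at the tip of its lower end, z along the pin up towards its grip. Shaft 8 mm in diameter and 25 mm long with a chamfered tip; above it, from z = 25 to 70 mm, a plain round grip 16 mm in diameter whose flat shoulder rests on the rim of whatever hole the pin is in. At the start it stands upright in the holder block, fully in (tip 25 mm below the block's top).
- pin_grip (a point): On the pin's axis, 50 mm above its tip (20 mm below its top): a good point to grip it.
- pin_block: White holder block, 60 x 60 x 40 mm high, fixed to the table, with one blind hole 10 mm in diameter and 28 mm deep in the middle of its top, where the check pin stands at the start. Origin at the centre of its underside. It and the tube rack may swap sides of the table.
- reader: Test-cassette reader, fixed to the table: white housing 160 mm deep (x 0 to 160 mm in its frame), 200 mm wide, 60 mm high. Origin on the table at the middle of its front face; its -x axis points out of the front, roughly towards the robot, and is the direction in which the tray comes out. In front, an aluminium base plate 8 mm thick and 150 mm wide reaches 170 mm out; above that the tray, 60 mm wide, its top 22 mm above the table.
- port_mouth (a point): Centre of the mouth of the socket for the check pin: a round blind hole 10 mm in diameter, 28 mm deep, pointing straight up, with a 2 mm chamfer, in an aluminium collar 36 x 36 mm and 30 mm high on top of the reader. The mouth is 90 mm above the table; in the reader's frame it is 45 mm behind the front face and 60 mm to +y. The pin is fully home when its shoulder rests on this mouth (tip 25 mm below it).
- post_mid (a point): The point to grip on the tray's pull post: an upright round steel post 20 mm in diameter, fixed to the tray 60 mm in front of the reader's front face (tray in), from the tray's top (22 mm above the table) to 84 mm above the table. This point is on its axis, 56 mm above the table; it moves with the tray, axes as the reader's. A thin dark line across the tray passes through the post's centre.
- tray (a joint): Travel of the tray out of the reader, in m: 0 is fully in (the start), up to 0.085. It moves straight along the reader's -x axis. A spring pulls it in: 3.6 N when fully in, plus 0.06 N per mm of travel (about 7 N near the mark). Released, it goes back to 0.
- pointers: The mark: two small dark arrowheads, fixed on the base plate either side of the tray, pointing inwards at each other, tips 43 mm from the centre line, joined by a thin line on the base plate under the tray; tops 22 mm above the table. Origin on the tray's centre line between them, 8 mm above the table; axes as the reader's. It stands 35 to 65 mm further out than the post when the tray is in (different each time): the tray is at the mark when the post's centre is at this x.
- tube_rack: Bystander: loose white rack 60 x 90 x 50 mm with four tubes standing in it, 96 mm high in all. Origin at the centre of its underside. Leave alone.
- cassette_a: Bystander: loose white test cassette 22 x 70 x 6 mm lying on the left near the robot. Origin at the centre of its underside. Leave alone.
- cassette_b: Bystander: the same on the right. Leave alone.
- buffer_vial: Bystander: loose small capped vial, 24 mm in diameter, 48 mm high, standing right of the reader. Origin at the centre of its underside. Leave alone.
- pen: Bystander: loose pen 140 x 9 x 9 mm lying far right. Origin at the centre of its underside. Leave alone. (Also on the table, fixed and not listed: a glove carton 75 mm high at the back right, a spray bottle 235 mm high at the back left and a pump bottle 170 mm high at the far left.)

How it is judged (in metres and radians):
On the way, in this order (a step that is already met when the one before it is completed fails the run):
1. the check pin is fully home in the reader's socket and let go (z of check_pin in the frame of port_mouth below -0.021 m and horizontal distance between check_pin and port_mouth below 0.004 m and angle between check_pin's own z axis and vertical below 0.12 rad and contact force between the fingers and check_pin below 0.3 N), for 0.3 s.
2. the tray is held by its post at the pointers (x of post_mid in the frame of pointers between -0.005 and 0.005 m and velocity of joint tray between -0.01 and 0.01 m/s and contact force between the fingers and tray above 2 N), for 0.3 s.
At the end, for the whole second after the job is handed in: The pin stands released in the socket: tip 21 mm or more below the mouth, within 4 mm of its axis, upright within 7 degrees. The fingers hold the post (over 2 N) within 5 mm of the pointers' line along the travel, slower than 10 mm/s. No bystander has moved over 30 mm (all of step 1 and all of step 2); the arm keeps its last pose, push and grip.
It fails at once if a bystander is moved by more than 30 mm (distance of any of tube_rack, cassette_a, cassette_b, buffer_vial, pen from where it was at the start of the episode above 0.03 m).
It also fails if it takes over 53 s, if anything falls off the work surface, if the arm or the gripper's body presses on something with over 40 N, if the wrist force passes 120 N, or if a joint passes its speed limit or range.

## Robot

A 6-joint arm with a two-finger parallel gripper is mounted at the origin on the work surface. World frame = base frame: x ahead of the robot, y to its left, z up, the work surface at z = 0. Lengths are in m, angles in degrees, forces in N, time in s.
With the tool pointing down it reaches from about 0.3 to 0.75 m from the base axis. Payload 8.5 kg.
Tool frame: the origin (TCP) lies between the finger pads; the fingertips stand 8 mm ahead of it and the grasp point (between the pads) lies 11 mm behind it; y points along the fingers, z is the direction in which the jaws open and shut, and the axes are right-handed (so a half turn about y gives the same grasp; the last joint's range is limited). The gripper opens to 85 mm and grips with 20 to 120 N. Pads are 22 mm wide; open, the fingers measure 114 mm over their backs; the gripper's body (76 mm by 85 mm) begins 54 mm behind the grasp point. The pads swing forward as they close: fully open they stand 13 mm farther back than shut.
Start: joints at [-86.648, 21.807, 74.336, -0, 83.858, -12.336], TCP at [0.149, -0.529, 0.239] pointing down, gripper open.
Joint ranges: [-178.18, 178.18], [-50.72, 133.34], [12.68, 142.11], [-81.47, 261.47], [9.98, 163.14], [-165.26, 165.26]. Speed limits (degrees/s): [136.94, 136.94, 180, 180, 180, 180].

## Interface

Orientations are given as a 3x3 rotation matrix whose columns are the frame's x, y, z axes.
In Python, from rig import env, get_image gives the robot as it stands.
- The arm moves only by the tool move_arm, never from a script. Its argument "targets" is one flat list of numbers, 6 for each row, row after row: the shift along the tool's x, y, z in mm, then the turn, a rotation vector about the tool's x, y, z in rad. A call has exactly 5 rows; each row shifts and turns the commanded pose from where the row before left it, along the tool's axes as they then stand; what a row does not reach is not made up. A row lasts 1/8 s, in which the tool goes at most 62.5 mm and 10.7 degrees, less where a joint would pass 70% of its speed; a pose out of reach is approached as far as the arm can. A call is refused whole if a number of a shift passes 62.5 or a number of a turn 0.188, either way. A call with a gripper value outside its range is refused whole. "hand" is the opening, from -1 (shut) to 1 (fully open), so that 0 is half open, set as the call begins (left out, the last holds). The fingers move at their own pace and stop on an object; "squeeze" is the grip in N (left out, the last holds). Time passes only in rows, so rows that do not move let the fingers close, or fill a call up. It gives the time, the measured TCP pose, the force and the opening at its end, in the units of the state.
- env.observe(): the state, without advancing time (a new reading comes with each control period).
- get_image(name): name is "scene" or "top"; returns a dict with "pixels" (384x512x3 uint8, red, green, blue), "z_map" (384x512 float32, m along the optical axis (not along the pixel's ray), 0 where there is no reading), "intrinsics" (3x3 intrinsics, pixels), "k1" (the pictures are not rectified: a ray, as slopes to the right and down, at radius r is drawn at 1 + k1 r^2 times it, then the intrinsics apply), "R" (3x3) and "t" (3): a world point X has camera coordinates R X + t. Camera axes: x right, y down, z forward; pixel columns grow to the right and rows downward; lengths in m; the calibration is good to about 2 mm. A picture is of the moment at which its call begins.
- env.close_job(): hands the job in, once; it reports no verdict.
The state is a dict: "time_s": time; "q": joint angles; "qvel": joint speeds; "joint_efforts": joint torques, N m; "position": TCP position; "tool_rot": TCP orientation; "ft_force": force on the tool from outside, world axes, zero at the start; "wrist_torque": the same for the moment, N m; "grip_width": finger opening in m.
Only numpy, scipy, OpenCV 4.12 (cv2) and the standard library are available. Lean on these libraries where they do the work, as an engineer would, in place of code of your own. Each camera call takes 0.05 s, during which the arm holds its last target.

## Working session

There is one attempt and no reset: what is moved stays moved. The work goes in short steps, Python scripts to look and compute and a tool call to move; the robot and the scene stay as the last step left them, time stands still between calls to the robot, and variables do not carry over. Pictures are saved under pics/ and viewed, and the job is handed in when it is done.

Besides the shell and the picture viewer there is one more tool, called after ">>>" as a command line: name --argument value ..., lists and objects as JSON in quotes. move_arm: Moves the arm, as the interface text tells. Its arguments: {"type":"object","properties":{"targets":{"type":"array"},"hand":{"type":"number"},"squeeze":{"type":"number"}},"required":["targets"]}

```bash
ls; mkdir -p pics; python3 - <<'E'
from rig import env,get_image
import cv2,numpy as np
s=env.observe();print(s)
for n in("scene","top"):
    g=get_image(n);cv2.imwrite(f"pics/{n}0.png",g["pixels"][:,:,::-1]);np.savez(f"{n}0.npz",**g)
    print(n,g["intrinsics"],g["k1"],g["R"],g["t"],-np.array(g["R"]).T@g["t"])
E
```

```text
pics
{'time_s': 0.0, 'q': array([-8.66475693e+01,  2.18419851e+01,  7.43844697e+01,  4.38708404e-04,
        8.38605421e+01, -1.23349016e+01]), 'qvel': array([ 0.06345377, -0.04674403,  0.10171825,  0.07959184,  0.03549848,
       -0.02855508]), 'joint_efforts': array([-5.80136675e-04, -4.48464096e+01, -2.31280625e+01, -1.85602635e-04,
        4.73877313e-03,  1.04755338e-05]), 'position': array([ 0.14870372, -0.52921742,  0.23870413]), 'tool_rot': array([[-9.62751787e-01, -8.11913359e-05,  2.70386741e-01],
       [-2.70386550e-01,  1.51622885e-03, -9.62750650e-01],
       [-3.31801166e-04, -9.99998847e-01, -1.48170508e-03]]), 'ft_force': array([ 0.60972069, -0.26939068,  0.74774928]), 'wrist_torque': array([-0.033458  ,  0.00197771,  0.03591275]), 'grip_width': 0.08536905206398339}
scene [[359.77697948   0.         257.88786147]
 [  0.         359.77697948 186.21110561]
 [  0.           0.           1.        ]] -0.04180568912297193 [[-0.61488084  0.78849779 -0.01388454]
 [ 0.56952664  0.4318084  -0.69941469]
 [-0.54549148 -0.43796431 -0.71458122]] [ 0.41613833 -0.19677215  1.48545311] [1.17824448 0.40741915 0.92962944]
top [[384.07879085   0.         258.90395123]
 [  0.         384.07879085 193.01980855]
 [  0.           0.           1.        ]] 0.02398011799276616 [[-0.03430199 -0.99940733 -0.00289351]
 [-0.97742579  0.03415118 -0.20850066]
 [ 0.2084759  -0.0043238  -0.97801795]] [-0.06584239  0.53517058  0.93842536] [ 0.32519192 -0.08002251  1.02918974]
```

View pics/scene0.png

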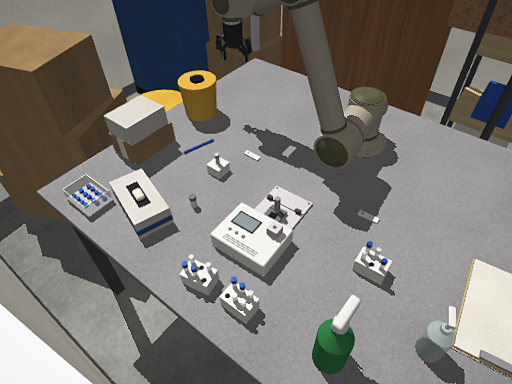

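View pics/top0.png

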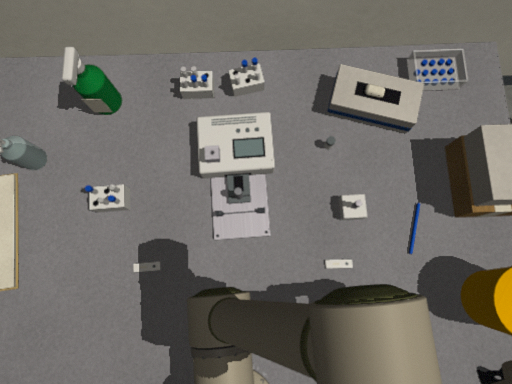

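The top view shows the reader near (236,145), its collar at (211,153), the post at (238,188), the pointers on row ~211, and the pin block at (354,206). The tube rack is at (107,197). I'll zoom in next.

```bash
cat > h.py <<'E'
import numpy as np,cv2
def und(g,uv):
    K=g["intrinsics"];k=float(g["k1"]);uv=np.atleast_2d(np.array(uv,float))
    d=np.array([k,0,0,0,0.]);
    return cv2.undistortPointsIter(uv[:,None],K,d,None,None,(3,50,1e-10))[:,0] if hasattr(cv2,'undistortPointsIter') else cv2.undistortPoints(uv[:,None],K,d)[:,0]
def ray(g,uv,z):
    n=und(g,uv);R=g["R"];c=-R.T@g["t"]
    d=np.c_[n,np.ones(len(n))]@R
    return c+d*((z-c[2])/d[:,2])[:,None]
def proj(g,X):
    X=np.atleast_2d(np.array(X,float))
    c=X@g["R"].T+g["t"];n=c[:,:2]/c[:,2:];r=(n**2).sum(1,keepdims=True)
    n=n*(1+float(g["k1"])*r);K=g["intrinsics"]
    return n@K[:2,:2].T+K[:2,2]
def zp(g,u,v):
    z=g["z_map"][v,u];n=und(g,(u,v))[0];return (np.r_[n*z,z]-g["t"])@g["R"]
def crop(g,u0,v0,u1,v1,s,name):
    im=cv2.resize(g["pixels"][v0:v1,u0:u1,::-1],None,fx=s,fy=s,interpolation=cv2.INTER_CUBIC);cv2.imwrite(name,im)
def load(n):
    d=np.load(n);return {k:d[k] for k in d.files}
E
python3 - <<'E'
from h import *
t=load("top0.npz");s=load("scene0.npz")
crop(t,190,105,290,245,4,"pics/a.png");crop(t,325,180,385,230,8,"pics/b.png")
crop(s,200,140,320,280,4,"pics/c.png")
for uv in [(211,153),(238,188),(238,205),(225,213),(354,204),(345,212),(230,130)]: print(uv,zp(t,*uv).round(4))
E
```

```text
(211, 153) [0.6416 0.0374 0.0674]
(238, 188) [ 0.5422 -0.0318  0.0808]
(238, 205) [ 0.5117 -0.027   0.0087]
(225, 213) [0.4909 0.0083 0.0096]
(354, 204) [ 0.4933 -0.3247  0.0673]
(345, 212) [ 0.4778 -0.3064  0.0401]
(230, 130) [ 0.7067 -0.013   0.0598]
```

View pics/a.png

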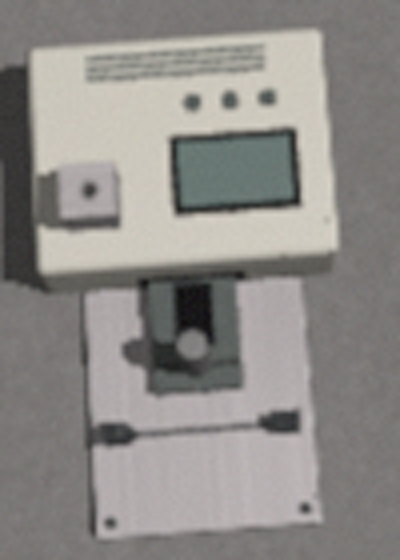

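View pics/b.png

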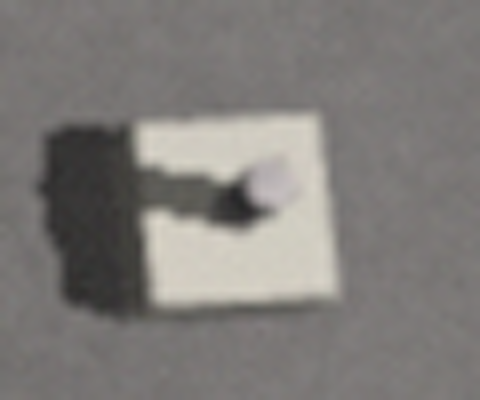

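View pics/c.png

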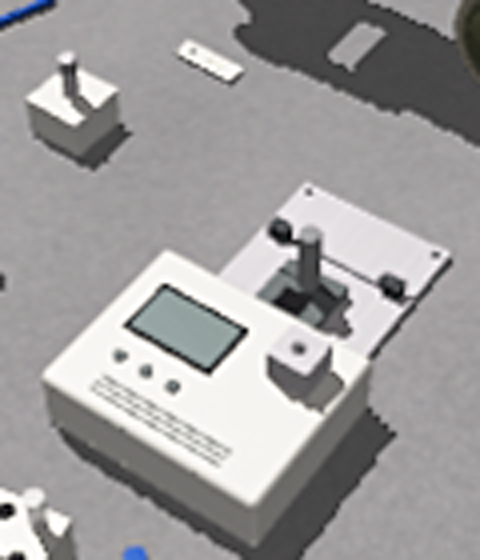

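```bash
python3 - <<'E'
from h import *
t=load("top0.npz");s=load("scene0.npz")
f=lambda p,o,k:np.array(o)+(np.array(p,float)+.5)/k-.5
P={'hole':((89.5,190),(299,349),.09),'post':((194,346),(311,232),.084)}
def tri(a,b):
    A=[];B=[]
    for g,uv in((t,a),(s,b)):
        n=und(g,uv)[0];d=g["R"].T@np.r_[n,1];d/=np.linalg.norm(d);M=np.eye(3)-np.outer(d,d);c=-g["R"].T@g["t"];A.append(M);B.append(M@c)
    return np.linalg.solve(sum(A),sum(B))
for k,(a,b,z) in P.items():
    a=f(a,(190,105),4);b=f(b,(200,140),4);print(k,ray(t,a,z)[0].round(4),ray(s,b,z)[0].round(4),tri(a,b).round(4))
a=f((273,184),(325,180),8);b=f((68,58),(200,140),4);print('pin',ray(t,a,.085)[0].round(4),ray(s,b,.085)[0].round(4),tri(a,b).round(4))
c=ray(t,[f(p,(325,180),8) for p in [(133,122),(322,112),(342,300),(150,304)]],.04);print('block',c.round(4),c.mean(0))
c=ray(s,[f(p,(200,140),4) for p in [(27,102),(75,64),(121,93),(74,131)]],.04);print('block',c.round(4),c.mean(0))
c=ray(t,[f(p,(190,105),4) for p in [(133,433),(262,423)]],.022);print('tips',c.round(4),c.mean(0),np.linalg.norm(c[0]-c[1]))
c=ray(t,[f(p,(190,105),4) for p in [(150,431),(250,426)]],.008);print('line',c.round(4),c.mean(0))
c=ray(s,[f(p,(200,140),4) for p in [(291,240),(384,284)]],.022);print('tips s',c.round(4),c.mean(0),np.linalg.norm(c[0]-c[1]))
c=ray(t,[f(p,(190,105),4) for p in [(30,52),(322,31),(338,250),(42,274)]],.06);print('housing',c.round(4),c.mean(0))
c=ray(t,[f(p,(190,105),4) for p in [(110,523),(305,508)]],.008);print('screws',c.round(4))
E
```

```text
hole [0.6365 0.032  0.09  ] [0.6399 0.0343 0.09  ] [0.6376 0.0326 0.0863]
post [ 0.5334 -0.0321  0.084 ] [ 0.5353 -0.0301  0.084 ] [ 0.5337 -0.0316  0.0816]
pin [ 0.4934 -0.3321  0.085 ] [ 0.4957 -0.3288  0.085 ] [ 0.4935 -0.3322  0.0821]
block [[ 0.5237 -0.3002  0.04  ]
 [ 0.5249 -0.3623  0.04  ]
 [ 0.4626 -0.363   0.04  ]
 [ 0.4634 -0.3009  0.04  ]] [ 0.49362974 -0.33158496  0.04      ]
block [[ 0.5281 -0.356   0.04  ]
 [ 0.4617 -0.3567  0.04  ]
 [ 0.4665 -0.2948  0.04  ]
 [ 0.5307 -0.295   0.04  ]] [ 0.49675426 -0.32566372  0.04      ]
tips [[ 0.4894  0.0129  0.022 ]
 [ 0.4931 -0.0728  0.022 ]] [ 0.49127646 -0.02998212  0.022     ] 0.0857752929323852
line [[ 0.4927  0.0027  0.008 ]
 [ 0.4937 -0.0646  0.008 ]] [ 0.49318418 -0.0309401   0.008     ]
tips s [[ 0.506  -0.0703  0.022 ]
 [ 0.4991  0.02    0.022 ]] [ 0.50251367 -0.02511914  0.022     ] 0.09056793135523145
housing [[ 0.7448  0.0747  0.06  ]
 [ 0.753  -0.1222  0.06  ]
 [ 0.5996 -0.1265  0.06  ]
 [ 0.5902  0.0671  0.06  ]] [ 0.67192146 -0.02673177  0.06      ]
screws [[ 0.4318  0.0303  0.008 ]
 [ 0.4373 -0.0995  0.008 ]]
```

```bash
cat >> h.py <<'E'
from scipy.spatial.transform import Rotation as Ro
def plan(R0,p0,tgt,yaw,n):
    """even rows from pose to tgt pointing down with jaw yaw (deg)"""
    a=np.radians(yaw);G=np.c_[[-np.cos(a),-np.sin(a),0],[0,0,-1],[np.sin(a),-np.cos(a),0]]
    w=Ro.from_matrix(R0.T@G).as_rotvec()
    d=(np.array(tgt)-p0)/n
    for i in range(n):
        Ri=R0@Ro.from_rotvec(w*i/n).as_matrix()
        print(((Ri.T@d)*1000).round(1),(w/n).round(4))
E
python3 - <<'E'
from h import *
from rig import env
s=env.observe();plan(s["tool_rot"],s["position"],(.494,-.331,.15),2.4,10)
E
```

```text
[-38.6   8.9  -9.7] [ 0.0001  0.0232 -0.    ]
[-38.4   8.9 -10.6] [ 0.0001  0.0232 -0.    ]
[-38.1   8.9 -11.5] [ 0.0001  0.0232 -0.    ]
[-37.8   8.9 -12.4] [ 0.0001  0.0232 -0.    ]
[-37.5   8.9 -13.3] [ 0.0001  0.0232 -0.    ]
[-37.2   8.9 -14.1] [ 0.0001  0.0232 -0.    ]
[-36.9   8.9 -15. ] [ 0.0001  0.0232 -0.    ]
[-36.5   8.9 -15.9] [ 0.0001  0.0232 -0.    ]
[-36.1   8.9 -16.7] [ 0.0001  0.0232 -0.    ]
[-35.7   8.9 -17.5] [ 0.0001  0.0232 -0.    ]
```

>>> move_arm --targets '[-38.6,8.9,-9.7,0,0.0232,0,-38.4,8.9,-10.6,0,0.0232,0,-38.1,8.9,-11.5,0,0.0232,0,-37.8,8.9,-12.4,0,0.0232,0,-37.5,8.9,-13.3,0,0.0232,0]' --hand 0 --squeeze 40

```text
time_s: 0.72
position: [0.3223, -0.4296, 0.1943]
tool_rot: [[-0.988, -0.0, 0.156], [-0.156, 0.001, -0.988], [0.0, -1.0, -0.001]]
ft_force: [-0.0, -0.6, -0.6]
grip_width: 0.0425
```

>>> move_arm --targets '[-37.2,8.9,-14.1,0,0.0232,0,-36.9,8.9,-15,0,0.0232,0,-36.5,8.9,-15.9,0,0.0232,0,-36.1,8.9,-16.7,0,0.0232,0,-35.7,8.9,-17.5,0,0.0232,0]'

```text
time_s: 1.35
position: [0.4949, -0.3306, 0.1497]
tool_rot: [[-0.999, -0.001, 0.041], [-0.041, 0.001, -0.999], [0.001, -1.0, -0.001]]
ft_force: [-0.1, -0.6, 0.7]
grip_width: 0.0426
```

```bash
python3 - <<'E'
from h import *
from rig import env,get_image
for n in("top","scene"):
    g=get_image(n);np.savez(f"{n}1.npz",**g)
    if n=="top":crop(g,290,140,410,230,6,"pics/top1.png")
    else: crop(g,160,100,300,200,5,"pics/scene1.png")
s=env.observe();print(s["time_s"],s["position"],s["tool_rot"].round(3),s["grip_width"],s["ft_force"])
plan(s["tool_rot"],s["position"],(.494,-.331,.057),2.4,5)
E
```

```text
1.45 [ 0.49588994 -0.32901624  0.14883497] [[-0.999 -0.001  0.045]
 [-0.045  0.002 -0.999]
 [ 0.001 -1.    -0.002]] 0.043132153201687166 [-0.45008483 -0.88207821 -0.87133922]
[ 0.4 18.4  0.4] [0.0004 0.0006 0.0002]
[ 0.4 18.4  0.4] [0.0004 0.0006 0.0002]
[ 0.4 18.4  0.4] [0.0004 0.0006 0.0002]
[ 0.4 18.4  0.4] [0.0004 0.0006 0.0002]
[ 0.4 18.4  0.4] [0.0004 0.0006 0.0002]
```

View pics/top1.png

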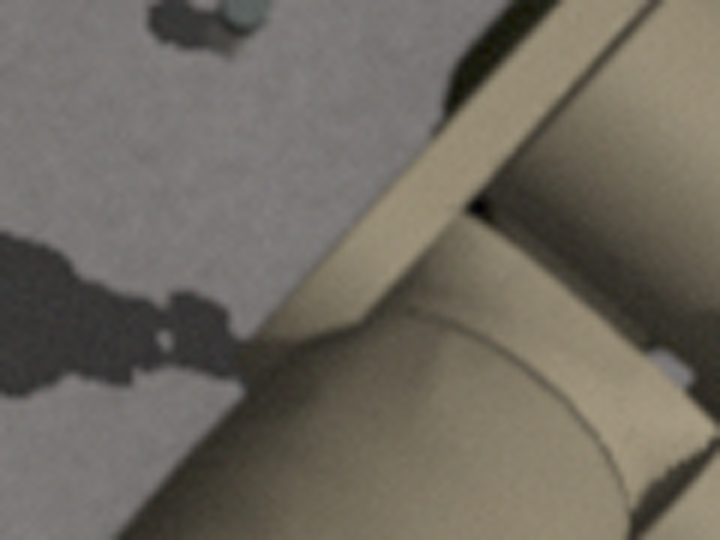

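View pics/scene1.png

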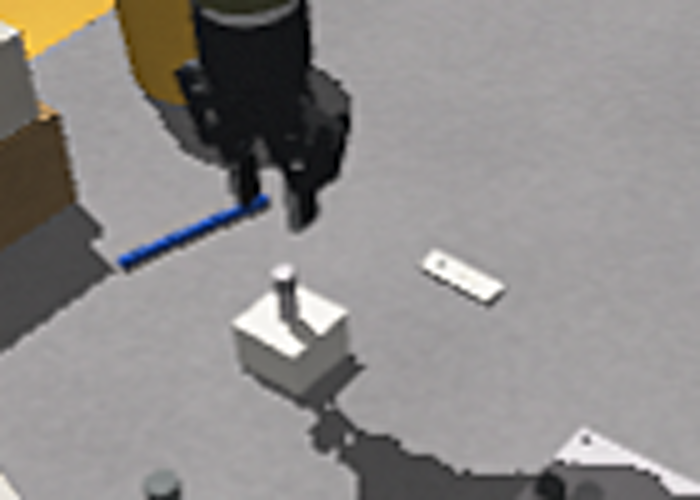

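The arm hides the pin in the top view. In the scene view the fingers straddle it: pin top at crop (284,270), fingertips near (243,205) and (300,228). I'll descend, and project the target first as a quick check.

```bash
python3 - <<'E'
from h import *
s=load("scene1.npz")
f=lambda p,o,k:np.array(o)+(np.array(p,float)+.5)/k-.5
print(ray(s,[f(p,(160,100),5) for p in [(243,205),(300,228),(271,216)]],.143).round(4))
print(ray(s,f((284,270),(160,100),5),.085))
E
```

```text
[[ 0.5065 -0.3515  0.143 ]
 [ 0.5013 -0.3021  0.143 ]
 [ 0.5037 -0.3273  0.143 ]]
[[ 0.49399438 -0.33138932  0.085     ]]
```

>>> move_arm --targets '[0,18,0,0,0,0,0,18,0,0,0,0,0,18,0,0,0,0,0,10,0,0,0,0,0,0,0,0,0,0]'

```text
time_s: 2.08
position: [0.4935, -0.3315, 0.0859]
tool_rot: [[-0.999, -0.001, 0.042], [-0.042, 0.001, -0.999], [0.001, -1.0, -0.001]]
ft_force: [-0.5, -0.6, 0.2]
grip_width: 0.0427
```

```bash
python3 - <<'E'
from h import *
from rig import env,get_image
g=get_image("scene");np.savez("scene2.npz",**g);crop(g,180,100,280,190,7,"pics/scene2.png")
s=env.observe();print(s["time_s"],s["position"],s["grip_width"],s["ft_force"])
E
```

```text
2.125 [ 0.49379257 -0.33172192  0.08657313] 0.04242621764760032 [ 0.09481499 -0.57270921  0.19248176]
```

View pics/scene2.png

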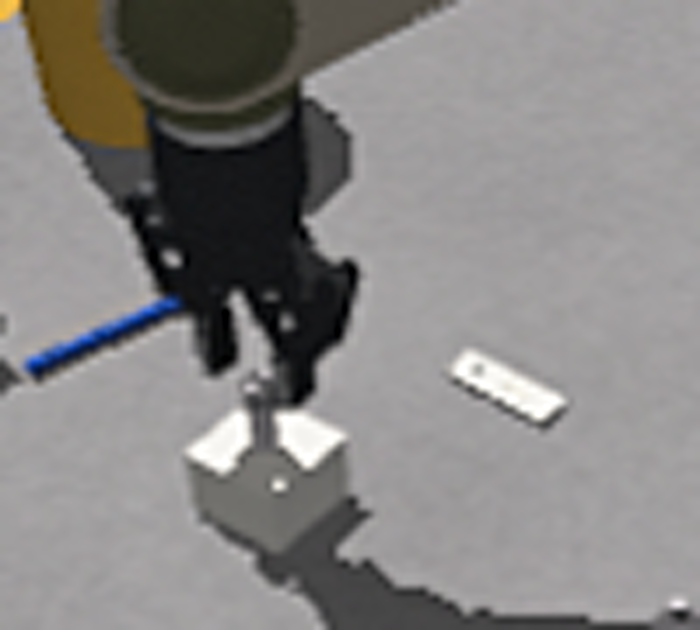

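The pin (crop (256,388)) lies between the fingertips. I'll go down and close.

>>> move_arm --targets '[0,10,0,0,0,0,0,10,0,0,0,0,0,8,0,0,0,0,0,0,0,0,0,0,0,0,0,0,0,0]'

```text
time_s: 2.75
position: [0.494, -0.3315, 0.0585]
tool_rot: [[-0.999, 0.0, 0.042], [-0.042, -0.0, -0.999], [-0.0, -1.0, 0.0]]
ft_force: [0.4, -0.5, -0.4]
grip_width: 0.0428
```

>>> move_arm --targets '[0,0,0,0,0,0,0,0,0,0,0,0,0,0,0,0,0,0,0,0,0,0,0,0,0,0,0,0,0,0]' --hand -1 --squeeze 40

```text
time_s: 3.38
position: [0.494, -0.3316, 0.0587]
tool_rot: [[-0.999, 0.0, 0.042], [-0.042, -0.0, -0.999], [-0.0, -1.0, 0.0]]
ft_force: [-1.1, 0.3, 5.7]
grip_width: 0.0146
```

```bash
python3 - <<'E'
from h import *
from rig import env,get_image
g=get_image("scene");np.savez("scene3.npz",**g);crop(g,180,100,280,190,7,"pics/scene3.png")
s=env.observe();print(s["time_s"],s["position"],s["grip_width"],s["ft_force"],s["wrist_torque"])
E
```

```text
3.425 [ 0.49403191 -0.33159169  0.05865929] 0.014835865087417481 [-0.59246839  0.42159062  4.97831915] [0.11217869 0.12864369 0.05269231]
```

View pics/scene3.png

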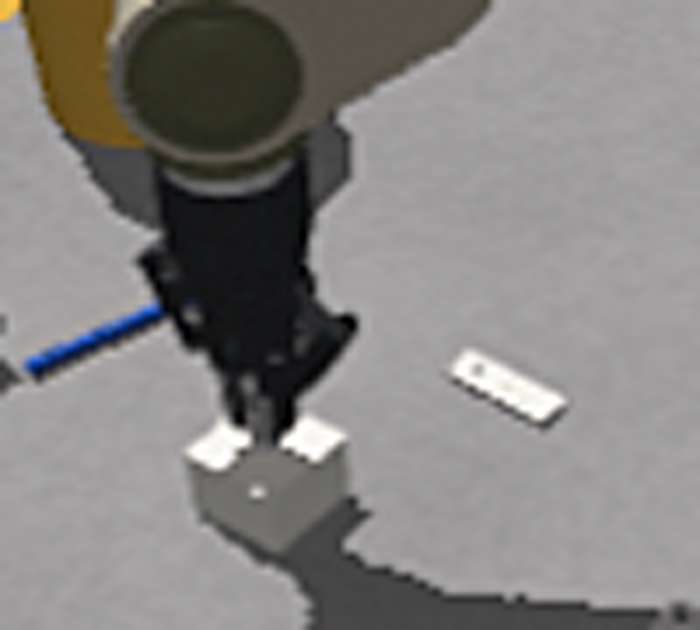

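Gripped: width is about 15 mm, with a slight downward seat force. I'll lift, then carry it over the socket.

>>> move_arm --targets '[0,-8,0,0,0,0,0,-20,0,0,0,0,0,-26,0,0,0,0,0,-26,0,0,0,0,0,-26,0,0,0,0]'

```text
time_s: 4.05
position: [0.4937, -0.3313, 0.1652]
tool_rot: [[-0.999, -0.0, 0.042], [-0.042, 0.0, -0.999], [0.0, -1.0, -0.0]]
ft_force: [-1.0, -0.2, -0.6]
grip_width: 0.0147
```

```bash
python3 - <<'E'
from h import *
from rig import env,get_image
t=load("top0.npz")
# subpixel: dark hole in collar, bright pin top
def cen(g,u0,v0,u1,v1,fn):
    p=g["pixels"][v0:v1,u0:u1].astype(float).mean(2);w=np.clip(fn(p),0,None);V,U=np.mgrid[v0:v1,u0:u1]
    return (U*w).sum()/w.sum(),(V*w).sum()/w.sum()
a=cen(t,208,148,217,157,lambda p:np.median(p)-15-p);print(a,ray(t,a,.09))
print(t["pixels"][198:210,352:365].mean(2).astype(int))
print(t["pixels"][183:197,231:246].mean(2).astype(int))
s=env.observe();print(s["time_s"],s["position"],s["grip_width"],s["ft_force"])
plan(s["tool_rot"],s["position"],(.6375,.032,.165),2.4,10)
E
```

```text
(np.float64(211.9230769230769), np.float64(152.09346567411083)) [[0.63655288 0.03224338 0.09      ]]
[[201 200 200 201 201 199 200 201 200 200 201 201 187]
 [200 201 200 199 200 194 192 187 188 201 203 202 189]
 [203 203 201 190 182 180 180 178 182 196 201 200 197]
 [199 202 182 153 154 173 176 179 184 194 200 200 203]
 [161 159 128 111 152 174 178 182 186 192 197 201 201]
 [ 90  82  60  92 151 180 184 186 190 190 191 201 204]
 [ 67  53  42  71 135 176 186 191 190 183 190 200 201]
 [ 59  53  44  46  92 138 156 177 186 191 200 201 201]
 [ 64  55  50  45  53  86 120 158 192 202 199 200 201]
 [ 79  68  63  66  92 134 163 183 200 201 204 201 200]
 [154 139 126 123 151 187 200 201 203 202 203 204 203]
 [201 193 180 181 191 202 200 202 202 202 202 203 201]]
[[ 95  94  71  36  17  22  25  24  20  25  18  31  74  96  95]
 [ 93  94  69  35  24  27  23  26  20  24  21  27  77  96  96]
 [ 97  95  72  43  18  16  23  20  22  24  16  31  76  94  98]
 [ 95  95  77  42  23  25  28  32  28  23  21  29  69  92  95]
 [ 95  93  74  44  41  57  80  84  65  44  24  27  60  89  93]
 [ 97  95  73  53  82 1
[... 286 characters left out ...]
  97]
 [ 44  40  45  64  95 121 127 132 132 120 100  85  95  94  95]
 [ 44  45  44  46  63  90 105 108 105  91  78  88  92  89  87]
 [ 41  42  40  38  43  51  61  66  67  73  76  79  79  74  71]
 [ 31  35  33  32  41  39  47  57  66  69  76  80  75  78  79]]
4.05 [ 0.49374909 -0.3312689   0.16522262] 0.014741141589985489 [-0.98289443 -0.21737648 -0.58823068]
[-15.9   0.  -35.7] [ 0. -0.  0.]
[-15.9   0.  -35.7] [ 0. -0.  0.]
[-15.9   0.  -35.7] [ 0. -0.  0.]
[-15.9   0.  -35.7] [ 0. -0.  0.]
[-15.9   0.  -35.7] [ 0. -0.  0.]
[-15.9   0.  -35.7] [ 0. -0.  0.]
[-15.9   0.  -35.7] [ 0. -0.  0.]
[-15.9   0.  -35.7] [ 0. -0.  0.]
[-15.9   0.  -35.7] [ 0. -0.  0.]
[-15.9   0.  -35.7] [ 0. -0.  0.]
```

>>> move_arm --targets '[-15.9,0,-35.7,0,0,0,-15.9,0,-35.7,0,0,0,-15.9,0,-35.7,0,0,0,-15.9,0,-35.7,0,0,0,-15.9,0,-35.7,0,0,0]'

```text
time_s: 4.68
position: [0.5661, -0.1485, 0.1644]
tool_rot: [[-0.999, -0.0, 0.042], [-0.042, 0.0, -0.999], [0.0, -1.0, -0.0]]
ft_force: [-0.0, 0.3, -0.1]
grip_width: 0.0146
```

>>> move_arm --targets '[-15.9,0,-35.7,0,0,0,-15.9,0,-35.7,0,0,0,-15.9,0,-35.7,0,0,0,-15.9,0,-35.7,0,0,0,-15.9,0,-35.7,0,0,0]'

```text
time_s: 5.3
position: [0.6381, 0.0331, 0.1644]
tool_rot: [[-0.999, -0.0, 0.042], [-0.042, 0.0, -0.999], [0.0, -1.0, -0.0]]
ft_force: [0.3, -0.3, -0.5]
grip_width: 0.0151
```

>>> move_arm --targets '[0,10,0,0,0,0,0,4,0,0,0,0,0,0,0,0,0,0,0,0,0,0,0,0,0,0,0,0,0,0]'

```text
time_s: 5.92
position: [0.6379, 0.0314, 0.1507]
tool_rot: [[-0.999, 0.0, 0.041], [-0.041, -0.0, -0.999], [-0.0, -1.0, 0.0]]
ft_force: [-0.4, -0.1, -0.7]
grip_width: 0.0152
```

```bash
python3 - <<'E'
from h import *
from rig import env,get_image
g=get_image("scene");np.savez("scene4.npz",**g);crop(g,225,175,325,255,8,"pics/scene4.png")
g=get_image("top");np.savez("top4.npz",**g);crop(g,180,100,280,190,7,"pics/top4.png")
s=env.observe();print(s["time_s"],s["position"],s["grip_width"],s["ft_force"])
E
```

```text
6.025 [0.63788021 0.03161959 0.15056631] 0.014612301775342685 [ 0.21423279 -0.82796733 -0.76611838]
```

View pics/scene4.png

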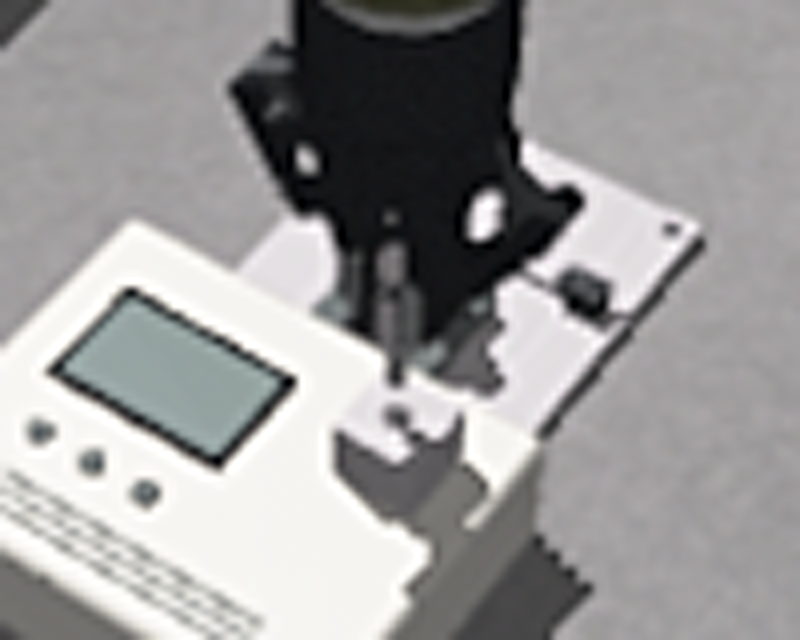

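View pics/top4.png

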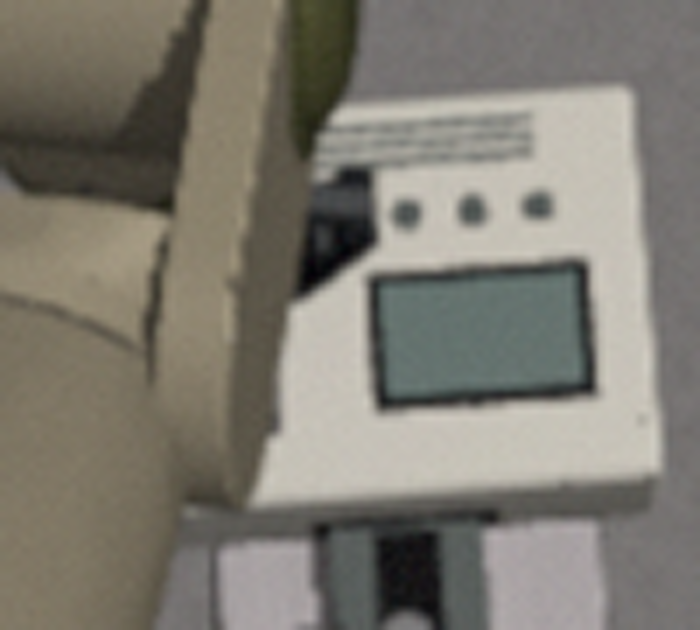

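In the scene view the pin tip is at about crop (398,381) and the hole at (397,413). The top view is blocked by the arm. I'll compare the two by ray.

```bash
python3 - <<'E'
from h import *
s=load("scene4.npz")
f=lambda p:np.array((225,175))+(np.array(p,float)+.5)/8-.5
print(ray(s,f((398,380)),.107),ray(s,f((397,413)),.09))
print(proj(s,[[.6375,.032,.107],[.6375,.032,.09]]))
print((proj(s,[[.6375,.032,.107],[.6375,.032,.09],[.6375,.032,.177]])-(225,175)+.5)*8-.5)
print(s["pixels"][217:231,268:282].mean(2).astype(int))
E
```

```text
[[0.63663957 0.03129086 0.107     ]] [[0.63818988 0.03236714 0.09      ]]
[[274.33494805 222.36235518]
 [274.22503483 225.98026593]]
[[398.17958439 382.39884147]
 [397.30027861 411.34212743]
 [402.01425584 255.71469976]]
[[246 194 128  69  78 102  75  68  78  54  33  71  68  54]
 [252 255 244 191 133 102  83  82  83  93  97 135 105  54]
 [244 246 252 255 232 127  79  90 105 128 137 142 103  67]
 [243 243 245 251 248 152  50  97 137 133 125 101  64  79]
 [243 243 244 248 234 130  43 128 203 186 119  56  68  95]
 [243 243 244 240 227 135  47 131 241 245 194 139 107  91]
 [244 243 238 231 235 194 145 185 229 237 248 240 200 163]
 [244 238 229 228 234 234 235 234 230 227 229 234 244 244]
 [239 229 225 229 229 193 179 198 221 226 225 225 228 236]
 [230 224 225 230 204 129 103 119 185 227 227 225 227 228]
 [234 230 227 229 207 128  76  69 174 233 234 230 234 201]
 [230 237 235 232 230 187 155 107 175 214 234 242 233 153]
 [150 212 238 239 236 236 244 163  75  74 181 223 158  79]
 [ 80 123 192 224 237 239 242 201 119  88  87  82  78  76]]
```

Agreement is within about 1.5 mm, so I'll insert gently.

>>> move_arm --targets '[0,8,0,0,0,0,0,5,0,0,0,0,0,4,0,0,0,0,0,4,0,0,0,0,0,3,0,0,0,0]'

```text
time_s: 6.65
position: [0.6378, 0.0323, 0.1262]
tool_rot: [[-0.999, 0.0, 0.042], [-0.042, 0.001, -0.999], [-0.0, -1.0, -0.001]]
ft_force: [-0.2, 3.1, 2.3]
grip_width: 0.0154
```

>>> move_arm --targets '[0,4,-0.5,0,0,0,0,4,0,0,0,0,0,4,0,0,0,0,0,3,0,0,0,0,0,0,0,0,0,0]'

```text
time_s: 7.28
position: [0.6377, 0.0325, 0.1108]
tool_rot: [[-0.999, -0.001, 0.042], [-0.042, 0.0, -0.999], [0.001, -1.0, -0.0]]
ft_force: [-0.8, 2.6, -1.7]
grip_width: 0.0149
```

>>> move_arm --targets '[0,1.5,0,0,0,0,0,1.5,0,0,0,0,0,1,0,0,0,0,0,0,0,0,0,0,0,0,0,0,0,0]'

```text
time_s: 7.9
position: [0.6379, 0.0325, 0.1086]
tool_rot: [[-0.999, 0.001, 0.042], [-0.042, -0.0, -0.999], [-0.001, -1.0, 0.0]]
ft_force: [-3.3, 3.5, 10.0]
grip_width: 0.015
```

Resistance of 10 N at TCP z 0.1086 matches the expected 0.1087, so the pin is home. I'll release.

>>> move_arm --targets '[0,0,0,0,0,0,0,0,0,0,0,0,0,0,0,0,0,0,0,0,0,0,0,0,0,0,0,0,0,0]' --hand 0

```text
time_s: 8.52
position: [0.6378, 0.0323, 0.1072]
tool_rot: [[-0.999, -0.0, 0.042], [-0.042, -0.0, -0.999], [0.0, -1.0, 0.0]]
ft_force: [-0.1, 0.1, 0.2]
grip_width: 0.0429
```

>>> move_arm --targets '[0,-10,0,0,0,0,0,-20,0,0,0,0,0,-30,0,0,0,0,0,-10,0,0,0,0,0,0,0,0,0,0]'

```text
time_s: 9.15
position: [0.6379, 0.0324, 0.1777]
tool_rot: [[-0.999, 0.001, 0.042], [-0.042, -0.0, -0.999], [-0.001, -1.0, 0.0]]
ft_force: [0.5, 0.5, -0.8]
grip_width: 0.043
```

```bash
python3 - <<'E'
from h import *
from rig import env,get_image
g=get_image("scene");np.savez("scene5.npz",**g);crop(g,225,175,325,255,8,"pics/scene5.png")
f=lambda p:np.array((225,175))+(np.array(p,float)+.5)/8-.5
print((proj(g,[[.6375,.032,.09],[.6375,.032,.135]])-(225,175)+.5)*8-.5)
s=env.observe();print(s["time_s"],s["position"],s["grip_width"],s["ft_force"])
# post at (.534,-.0315)
plan(s["tool_rot"],s["position"],(.5345,-.031,.17),2.4,5)
E
```

```text
[[397.30027861 411.34212743]
 [399.67094907 333.21891093]]
9.2 [0.63754639 0.03240939 0.17670043] 0.042638358502619406 [-0.08756993 -1.01096894 -0.59353542]
[21.1  1.4 11.8] [ 0.     -0.      0.0002]
[21.1  1.4 11.8] [ 0.     -0.      0.0002]
[21.1  1.3 11.8] [ 0.     -0.      0.0002]
[21.1  1.3 11.8] [ 0.     -0.      0.0002]
[21.1  1.3 11.8] [ 0.     -0.      0.0002]
```

View pics/scene5.png

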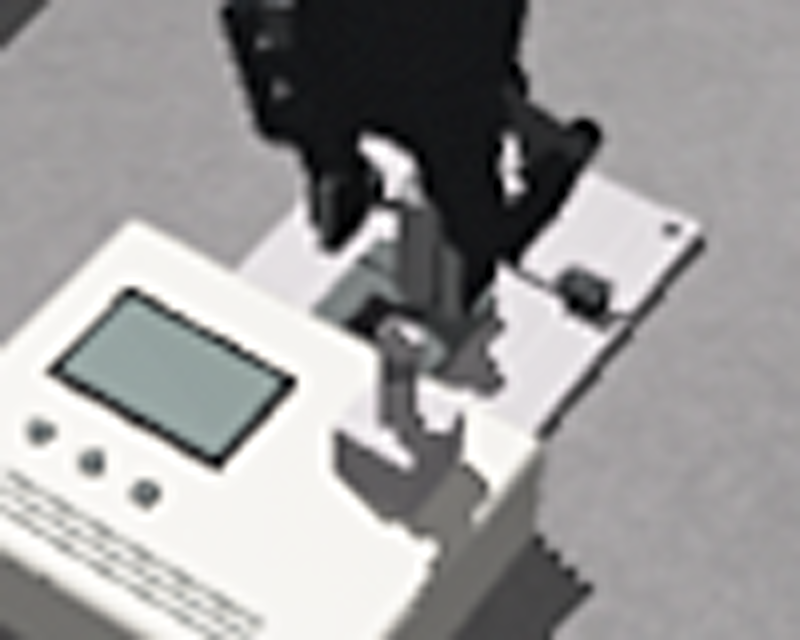

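The pin stands home: its top at crop (400,332) matches the predicted (400,333). Next I move over the post.

>>> move_arm --targets '[21,1.4,11.7,0,0,0,21,1.4,11.7,0,0,0,21,1.4,11.7,0,0,0,21,1.4,11.7,0,0,0,21,1.4,11.7,0,0,0]'

```text
time_s: 9.82
position: [0.5342, -0.0307, 0.1691]
tool_rot: [[-0.999, -0.002, 0.042], [-0.042, 0.001, -0.999], [0.002, -1.0, -0.001]]
ft_force: [0.5, -0.1, 0.4]
grip_width: 0.0428
```

>>> move_arm --targets '[0,22,0,0,0,0,0,22,0,0,0,0,0,15,0,0,0,0,0,8,0,0,0,0,0,0,0,0,0,0]'

```text
time_s: 10.45
position: [0.5353, -0.0304, 0.1029]
tool_rot: [[-0.999, -0.001, 0.042], [-0.042, 0.0, -0.999], [0.001, -1.0, -0.0]]
ft_force: [0.3, -0.2, 0.7]
grip_width: 0.0428
```

```bash
python3 - <<'E'
from h import *
from rig import env,get_image
g=get_image("scene");np.savez("scene6.npz",**g);crop(g,225,155,325,255,6,"pics/scene6.png")
g=get_image("top");np.savez("top6.npz",**g);crop(g,180,120,300,250,5,"pics/top6.png")
s=env.observe();print(s["time_s"],s["position"],s["grip_width"],s["ft_force"])
E
```

```text
10.55 [ 0.53566505 -0.03048968  0.10377996] 0.04269293510349941 [ 0.19821597 -0.5511029   0.24116032]
```

View pics/scene6.png

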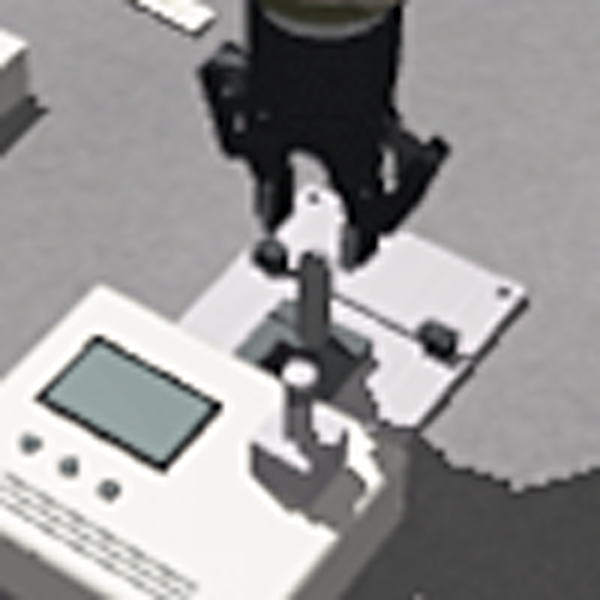

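View pics/top6.png

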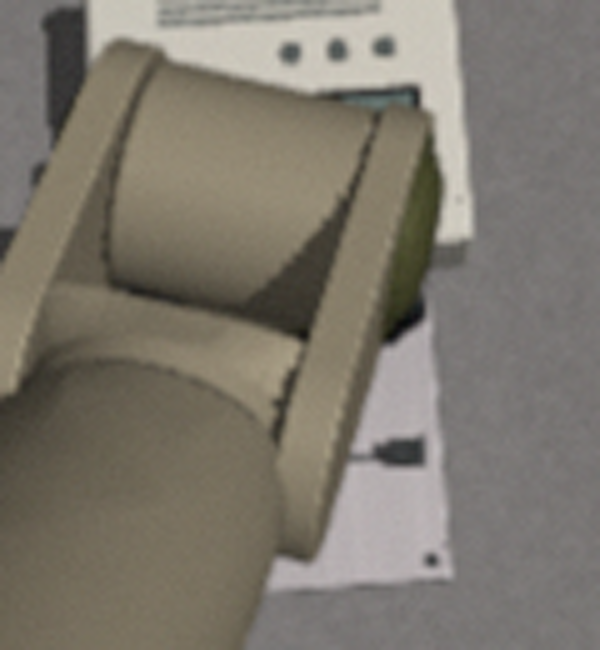

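The fingers straddle the post, whose top is at scene crop (314,262). The pin stands upright in the socket. I'll descend and grip.

>>> move_arm --targets '[0,15,1,0,0,0,0,18,0,0,0,0,0,15,0,0,0,0,0,9,0,0,0,0,0,0,0,0,0,0]'

```text
time_s: 11.18
position: [0.5352, -0.0314, 0.0458]
tool_rot: [[-0.999, -0.001, 0.042], [-0.042, 0.0, -0.999], [0.001, -1.0, -0.0]]
ft_force: [0.1, -0.6, 0.2]
grip_width: 0.0428
```

>>> move_arm --targets '[0,0,0,0,0,0,0,0,0,0,0,0,0,0,0,0,0,0,0,0,0,0,0,0,0,0,0,0,0,0]' --hand -1 --squeeze 80

```text
time_s: 11.8
position: [0.5356, -0.0305, 0.0471]
tool_rot: [[-0.999, 0.001, 0.042], [-0.042, 0.001, -0.999], [-0.001, -1.0, -0.001]]
ft_force: [0.6, 7.0, 3.3]
grip_width: 0.0182
```

```bash
python3 - <<'E'
from h import *
from rig import env,get_image
g=get_image("scene");np.savez("scene7.npz",**g);crop(g,225,155,325,255,6,"pics/scene7.png")
s=env.observe();print(s["time_s"],s["position"],s["grip_width"],s["ft_force"])
# pull estimate
t=load("top0.npz")
f=lambda p,o,k:np.array(o)+(np.array(p,float)+.5)/k-.5
print(g["pixels"][205:222,211:213].shape)
print(t["pixels"][206:218,222:256].mean(2).astype(int))
E
```

```text
11.85 [ 0.53561474 -0.03048876  0.04707731] 0.01793596211098817 [0.46106485 6.71213884 3.31420471]
(17, 2, 3)
[[172 170 171 172 174 174 172 171 174 176 175 173 177 176 175 176 174 177
  177 176 173 175 177 173 172 175 180 181 181 179 179 176 176 177]
 [171 170 174 171 173 175 174 172 169 175 175 175 174 174 175 178 175 174
  178 175 173 174 178 176 173 174 179 183 180 178 177 178 177 175]
 [172 173 173 173 174 172 174 171 173 175 177 175 174 174 175 177 174 174
  177 175 175 173 176 176 172 174 180 179 180 181 178 178 159 144]
 [176 172 171 173 171 174 176 172 171 174 175 174 176 174 175 176 177 174
  176 177 172 177 178 178 176 176 178 181 179 181 178 178 138  91]
 [166 171 173 174 174 177 177 171 173 177 178 177 175 176 176 178 174 174
  177 176 174 174 177 176 173 168 162 159 156 153 153 153 112  72]
 [129 159 174 174 174 172 173 173 173 173 174 167 160 162 153 152 149 152
  149 143 139 140 135 139 134 129 117 116 112 111 115 123 106  74]
 [ 77 117 145 150 149 145 143 138 137 137 134 129 119 121 114 108 114 119
  112 109 116 117 112 125 133 137 132 140 145 141 146 153 150 143]
 [ 57  67  93 113 118 114 107 113 114 112 125 130 132 136 138 139 144 147
  150 151 152 158 159 169 173 173 175 179 181 179 179 179 180 176]
 [ 54  82 122 143 147 148 145 152 156 159 166 174 172 175 177 174 175 175
  177 177 172 175 177 178 176 177 178 180 184 183 180 179 179 179]
 [ 90 136 164 173 175 176 174 172 174 175 175 175 177 178 175 174 176 175
  178 177 176 175 177 178 175 177 177 180 182 182 179 180 180 180]
 [148 163 174 174 177 176 175 174 171 174 176 173 175 174 175 176 176 175
  178 177 176 175 177 180 174 175 177 179 182 184 177 179 179 177]
 [176 174 174 174 173 174 174 172 172 174 176 174 175 177 175 174 176 174
  175 176 175 175 178 179 176 177 177 181 182 182 179 179 179 179]]
```

View pics/scene7.png

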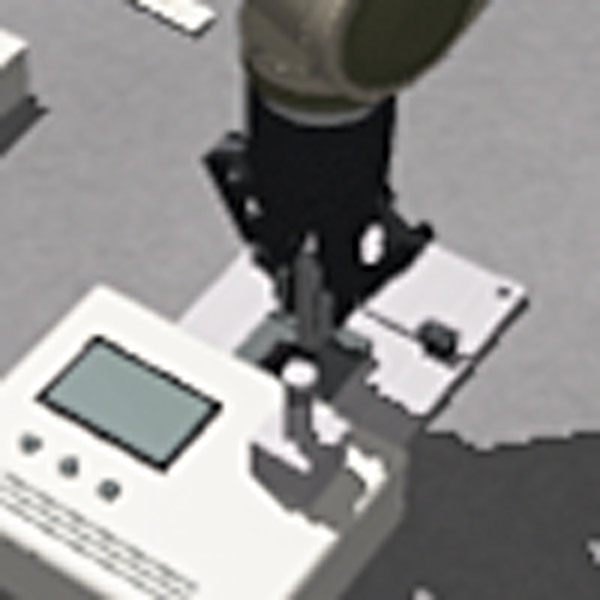

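```bash
python3 - <<'E'
from h import *
t=load("top0.npz");p=t["pixels"].mean(2)
c=np.arange(226,253)
r=[];
for u in c:
    w=np.clip(165-p[207:218,u],0,None);r.append((w*np.arange(207,218)).sum()/w.sum())
k=np.polyfit(c,r,1);L=ray(t,[(c[0],np.polyval(k,c[0])),(c[-1],np.polyval(k,c[-1]))],.008);print(L)
yaw=np.degrees(np.arctan2(L[0,0]-L[1,0],-(L[0,1]-L[1,1])));print("yaw",-yaw)
# front edge of plate
e=[]
for u in range(220,265,4):
    col=p[228:246,u];g=np.diff(col);i=g.argmin();e.append((u,228+i+.5))
E=ray(t,e,.008);print(np.array(e).T);a=np.polyfit(E[:,1],E[:,0],1);b=np.polyfit(L[:,1],L[:,0],1)
print(a,b,"line-edge at y=-.031:",np.polyval(b,-.031)-np.polyval(a,-.031))
# post top disk
reg=p[183:197,231:246];w=(reg>100)
V,U=np.mgrid[183:197,231:246]
w[:, -3:]=0;w[:, :3]=0;w[12:]=0
pt=ray(t,(U[w].mean(),V[w].mean()),.084)[0];print(pt, pt[0]-np.polyval(b,pt[1]))
# scene line
E
```

```text
[[ 0.49092754  0.00576705  0.008     ]
 [ 0.49394163 -0.06426404  0.008     ]]
yaw 177.53555179529295
[[220.  224.  228.  232.  236.  240.  244.  248.  252.  256.  260.  264. ]
 [239.5 238.5 238.5 238.5 237.5 237.5 237.5 236.5 236.5 236.5 235.5 235.5]]
[-0.05051731  0.42252046] [-0.04303928  0.49117575] line-edge at y=-.031: 0.06842347223122586
[ 0.53400033 -0.03097978  0.084     ] 0.04149123964366974
```

Two independent estimates of the pull agree: 41.5 and 41.6 mm. I'll pull along tool +x.

>>> move_arm --targets '[5,0,-0.5,0,0,0,10,0,0,0,0,0,12,0,0,0,0,0,9,0,0,0,0,0,5.5,0,0,0,0,0]'

```text
time_s: 12.48
position: [0.495, -0.0321, 0.0471]
tool_rot: [[-0.999, 0.004, 0.041], [-0.041, 0.001, -0.999], [-0.004, -1.0, -0.001]]
ft_force: [6.3, 7.0, -2.0]
grip_width: 0.0183
```

>>> move_arm --targets '[0,0,0,0,0,0,0,0,0,0,0,0,0,0,0,0,0,0,0,0,0,0,0,0,0,0,0,0,0,0]'

```text
time_s: 13.1
position: [0.4953, -0.0321, 0.0471]
tool_rot: [[-0.999, 0.004, 0.041], [-0.041, 0.001, -0.999], [-0.004, -1.0, -0.0]]
ft_force: [5.2, 6.0, -1.1]
grip_width: 0.0179
```

```bash
python3 - <<'E'
from h import *
from rig import env,get_image
g=get_image("scene");np.savez("scene8.npz",**g);crop(g,235,165,335,255,8,"pics/scene8.png")
g=get_image("top");np.savez("top8.npz",**g);crop(g,180,120,300,250,5,"pics/top8.png")
s=env.observe();print(s["time_s"],s["position"],s["grip_width"],s["ft_force"])
E
```

```text
13.2 [ 0.49528255 -0.03209457  0.04710042] 0.018246937328466866 [ 5.09737395  6.92593491 -0.68245708]
```

View pics/scene8.png

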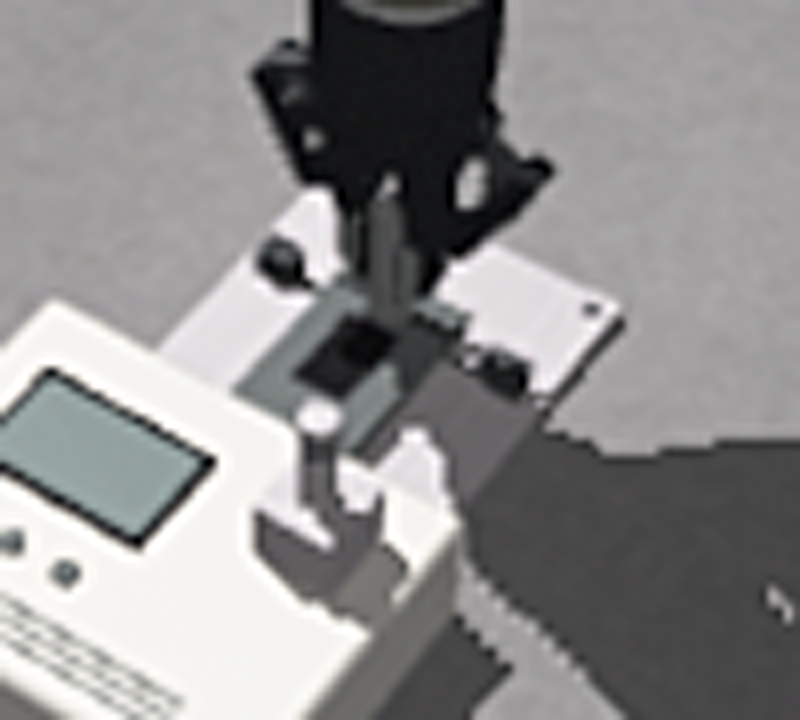

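View pics/top8.png

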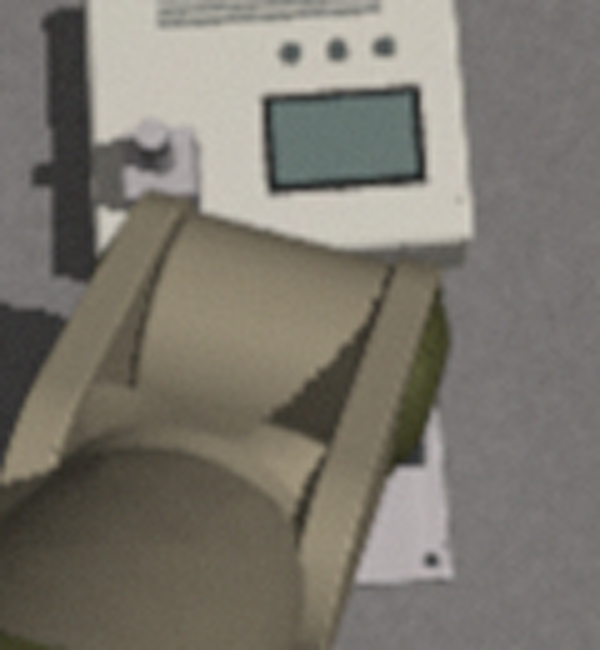

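```bash
python3 - <<'E'
from h import *
a=load("scene0.npz");b=load("scene8.npz")
f=lambda p,o,k:np.array(o)+(np.array(p,float)+.5)/k-.5
p0=ray(a,f((311,232),(200,140),4),.084)[0];p1=ray(b,f((388,182),(235,165),8),.084)[0]
d=p1-p0;print(p0,p1,d,np.linalg.norm(d))
crop(a,235,165,335,255,8,"pics/scene0b.png")
print((proj(b,[[.5353,-.0318,.084],[.4938,-.0335,.084],[.4938,-.0335,.022]])-(235,165)+.5)*8-.5)
tr=(proj(b,[[.4938+.043*np.sin(.043)*s*-1,-.0335+s*.043,.022] for s in(1,-1)])-(235,165)+.5)*8-.5;print('tips pred',tr)
E
```

```text
[ 0.53532438 -0.03005383  0.084     ] [ 0.48686445 -0.04203606  0.084     ] [-0.04845993 -0.01198223  0.        ] 0.049919318486996676
[[338.97964699 262.51273012]
 [395.35169977 200.82489745]
 [389.7647918  302.50624299]]
tips pred [[476.9261444  346.47753825]
 [305.0652201  259.7743907 ]]
```

View pics/scene0b.png

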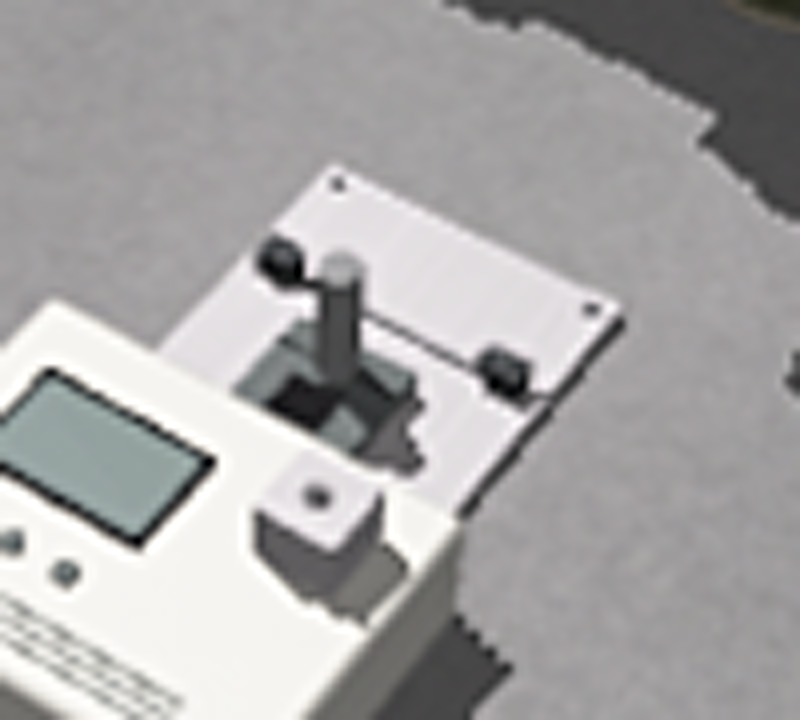

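```bash
python3 - <<'E'
from h import *
a=load("scene0.npz");b=load("scene8.npz")
f=lambda p,o=(235,165),k=8:np.array(o)+(np.array(p,float)+.5)/k-.5
L=ray(a,[f((370,317)),f((460,360))],.008);print("line",L)
k=np.polyfit(L[:,1],L[:,0],1);print("line x at -.031",np.polyval(k,-.031),k)
E=ray(a,[f((340,166)),f((620,302))],.008);e=np.polyfit(E[:,1],E[:,0],1);print("edge",E,np.polyval(e,-.031),e)
print("screws",ray(a,[f((337,184)),f((592,309))],.008))
h=ray(a,f((317,496)),.09)[0];pt=ray(a,f((342,266)),.084)[0];print(h,pt,pt[0]-np.polyval(k,pt[1]))
for g,n in((a,"a"),(b,"b")):
    cv2.imwrite(f"pics/z{n}.png",cv2.resize(g["pixels"][190:225,262:302,::-1],None,fx=18,fy=16,interpolation=cv2.INTER_CUBIC))
E
```

```text
line [[ 0.49512731 -0.04223869  0.008     ]
 [ 0.491921    0.00190099  0.008     ]]
line x at -.031 0.4943109281829969 [-0.07263994  0.49205909]
edge [[ 0.42953724 -0.10535168  0.008     ]
 [ 0.42337862  0.03807437  0.008     ]] 0.4263446313310262 [-0.04293935  0.42501351]
screws [[ 0.43948006 -0.0998259   0.008     ]
 [ 0.43402867  0.03067851  0.008     ]]
[0.63931546 0.03318948 0.09      ] [ 0.53610257 -0.02973814  0.084     ] 0.04188329944459285
```

View pics/za.png

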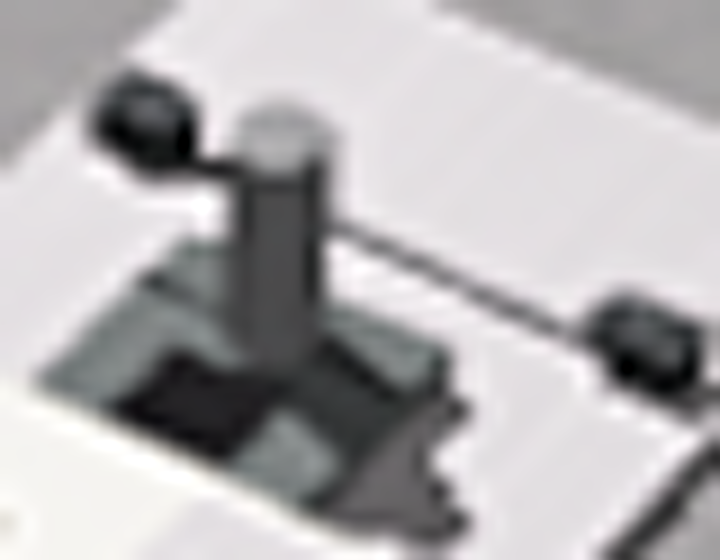

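View pics/zb.png

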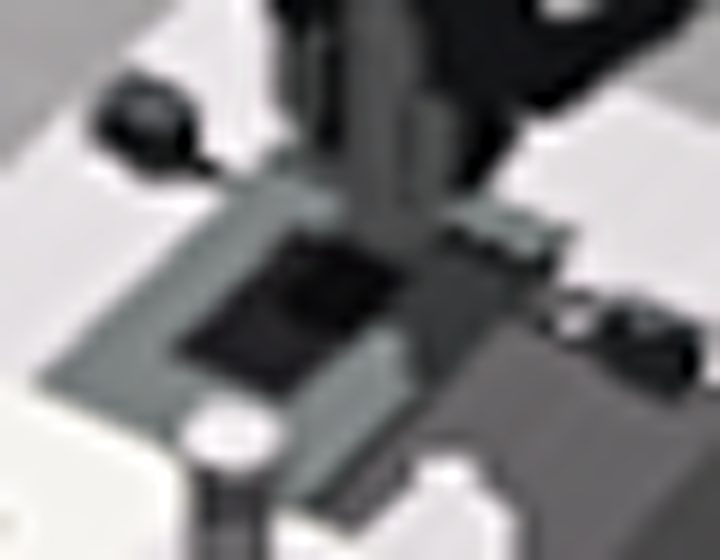

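```bash
python3 - <<'E'
from h import *
a=load("scene0.npz")
f=lambda x,y:np.array([262+(x+.5)/18-.5,190+(y+.5)/16-.5])
for p,q in [((450,350),(575,235)),((195,237),(280,152)),((275,365),(385,240)),((200,355),(300,237))]:
    d=np.diff(ray(a,[f(*p),f(*q)],.022),axis=0)[0]*1000;print(d.round(1),np.linalg.norm(d))
E
```

```text
[-40.1   0.5  -0. ] 40.129518122984415
[-29.2  -1.5   0. ] 29.22724576148872
[-40.2  -3.8   0. ] 40.40197150590345
[-37.5  -4.4  -0. ] 37.703632161906235
```

The tray moved about 40 mm (TCP 40.3, images about 40) and the target is 41.5–41.9. I'll nudge it 1.3 mm and hold.

>>> move_arm --targets '[0.7,0,0,0,0,0,0.6,0,0,0,0,0,0,0,0,0,0,0,0,0,0,0,0,0,0,0,0,0,0]'

```text
schema error: expected a multiple of 6 numbers
```

>>> move_arm --targets '[0.7,0,0,0,0,0,0.6,0,0,0,0,0,0,0,0,0,0,0,0,0,0,0,0,0,0,0,0,0,0,0]'

```text
time_s: 13.82
position: [0.494, -0.0322, 0.0471]
tool_rot: [[-0.999, 0.004, 0.041], [-0.041, 0.001, -0.999], [-0.004, -1.0, -0.001]]
ft_force: [5.2, 7.1, -1.7]
grip_width: 0.0181
```

```bash
python3 - <<'E'
from h import *
from rig import env,get_image
g=get_image("scene");cv2.imwrite("pics/zc.png",cv2.resize(g["pixels"][190:225,262:302,::-1],None,fx=18,fy=16,interpolation=cv2.INTER_CUBIC))
a=load("scene8.npz")
get_image("scene");s=env.observe();print(s["time_s"],s["position"],s["grip_width"],s["ft_force"])
E
```

```text
13.925 [ 0.49404512 -0.03216834  0.0471086 ] 0.018128213629248397 [ 4.85703412  6.41686083 -0.91280678]
```

View pics/zc.png

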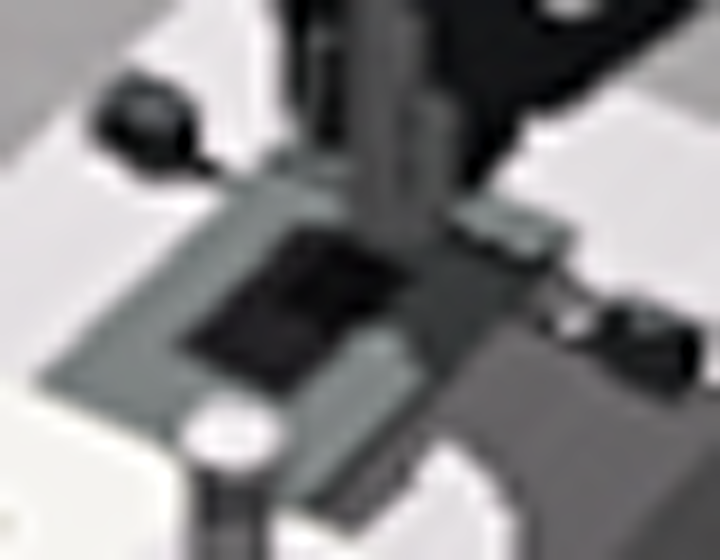

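TCP travel is now 41.6 mm. The first nudge call was refused for a missing number, so only one ran. The post stands on the line joining the pointers, and the pin is still seated at (235,435). One hold, then I hand in.

>>> move_arm --targets '[0,0,0,0,0,0,0,0,0,0,0,0,0,0,0,0,0,0,0,0,0,0,0,0,0,0,0,0,0,0]'

```text
time_s: 14.55
position: [0.494, -0.0322, 0.0471]
tool_rot: [[-0.999, 0.004, 0.041], [-0.041, 0.001, -0.999], [-0.004, -1.0, -0.0]]
ft_force: [5.3, 7.3, -1.5]
grip_width: 0.0184
```

```bash
python3 - <<'E'
from rig import env
s=env.observe();print(s["time_s"],s["position"],s["grip_width"],s["ft_force"])
print(env.close_job())
E
```

```text
14.55 [ 0.49402675 -0.0321721   0.04708707] 0.018391260529060007 [ 5.33843289  7.32045009 -1.49780798]
the job is handed in; nothing more can be done
None
```

The check pin is in the reader's socket and released, and the job was handed in at 14.6 s with the gripper still holding the tray post at the pointers.

- **Pin:** it stopped with a 10 N push at the expected fully-home height (TCP z 0.1086 against 0.1087 m). After release, its top appeared within a pixel of where a fully seated pin should be.
- **Tray:** the TCP travelled 41.6 mm. The distance from post to pointer line measured 41.5 and 41.6 mm in the top view and 41.9 mm in the scene view. At the end the post was steady, with about 5 N of spring pull and an 80 N grip.

Some checks were weaker or disagreed:

- **Pointer tips:** an early rough reading of the pointer tips in the scene view was about 11 mm off. I dropped it in favour of the line between the pointers.
- **Tray images:** after the first pull, some tray corners, partly hidden by the fingers or shadow, read only 29 to 38 mm of movement. The clear ones read 40 mm, matching the 40.3 mm TCP travel, so I pulled 1.3 mm further.
- **Top view at the end:** the arm hid the post, so the final position rests on the arm reading and the scene view.
- **Side force:** a steady 7 N sideways force remained on the grip.
- **Refused call:** one move call was refused for a missing number and moved nothing.
- **Bystanders:** I did not measure these afterwards. The arm passed well clear of them.

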